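# Open the spring jaw of a mould clamp to its index tab and hold it

### The arm

A 6-joint arm with a two-finger parallel gripper is mounted at the origin on the work surface. World frame = base frame: x ahead of the robot, y to its left, z up, the work surface at z = 0. Lengths are in m, angles in rad, forces in N, time in s.
With the tool pointing down it reaches from about 0.375 to 0.9 m from the base axis. Payload 3.1 kg.
Tool frame: the origin (TCP) lies at the centre of the arm's flange, where the gripper is bolted on; the fingertips stand 173 mm ahead of it and the grasp point (between the pads) lies 155 mm ahead of it; z points along the fingers, y is the line along which they close (so a half turn about z gives the same grasp; the last joint's range is limited). The gripper opens to 85 mm and grips with 20 to 120 N. Pads are 22 mm wide; open, the fingers measure 114 mm over their backs; the gripper's body (76 mm by 85 mm) begins 54 mm behind the grasp point. The pads swing forward as they close: fully open they stand 13 mm farther back than shut.
Start: joints at [0.953, 0.527, 1.433, -0, 1.181, -0.178], TCP at [0.266, 0.566, 0.405] pointing down, gripper open.
Joint ranges: [-3.08, 3.08], [-0.75, 2.2], [0.22, 2.44], [-1.43, 4.57], [0, 2.65], [-2.85, 2.85]. Speed limits (rad/s): [2.79, 2.79, 3.14, 3.14, 3.14, 3.14].

### API

Orientations are given as a unit quaternion [x, y, z, w].
In Python, from station import * gives the robot as it stands.
- The arm moves only by the shell command python3 -m jog 'ROWS' [OPENING] [FORCE]. ROWS is a JSON object of lists of equal length, an entry for each row: "linear": the shift along the world's x, y, z in mm, a list of three; "turn": the turn about the world's z in units of 5 degrees (1.0 is 5 degrees). A call has 1 to 12 rows; each row shifts and turns the commanded pose from where the row before left it; what a row does not reach is not made up. A row lasts 1/8 s, in which the tool goes at most 62.5 mm and 10.7 degrees, less where a joint would pass 70% of its speed; a pose out of reach is approached as far as the arm can. A call is refused whole if a number of a shift passes 62.5 or a number of a turn 1, either way. A call with a gripper value outside its range is refused whole. OPENING is the opening, from 0 (shut) to 1 (fully open), set as the call begins (- or left out, the last holds). The fingers move at their own pace and stop on an object; FORCE is the grip in N (left out, the last holds). Time passes only in rows, so rows that do not move let the fingers close. It gives the time, the measured TCP pose, the force, the opening and the grip force at its end, in the units of the state.
- sense(): the state, without advancing time (a new reading comes with each control period).
- snapshot(name): name is "scene" or "top" or "wrist"; returns the picture (420x560x3 uint8, red, green, blue); there is no depth.
- get_calibration(name): a dict with "fx", "fy", "cx", "cy" (pixels), "dist_coeffs" ([k1, k2, p1, p2, k3] as OpenCV has them; the pictures are not rectified), "world_to_cam" (4x4, takes a point from world to camera coordinates). Camera axes: x right, y down, z forward; pixel columns grow to the right and rows downward; lengths in m; the calibration is good to about 2 mm. A picture is of the moment at which its call begins: read the wrist's pose just before it. get_calibration takes no time and is no camera call; for the wrist camera it gives the pose at the moment of the call.
- sign_off(): hands the job in; it is judged then, once.
The state is a dict: "t": time; "q": joint angles; "qd": joint speeds; "tau": joint torques, N m; "tcp_pos": TCP position; "tool_rot": TCP orientation; "force": force on the tool from outside, world axes, zero at the start; "ft_torque": the same for the moment, N m; "finger_gap": opening from 0.0 (shut) to 1.0 (fully open); "gripper_force": force on a finger pad.
Only numpy, scipy, OpenCV 4.12 (cv2) and the standard library are available. Lean on these libraries where they do the work, as an engineer would, in place of code of your own. Each camera call takes 0.05 s, during which the arm holds its last target. There are 200 camera calls.

### The job

On the roller's bench clamp, turn the small wooden latch knob about a quarter turn clockwise so that its steel stop finger no longer props the sliding jaw shut. Then take the upright wooden grip at the clamp's front and pull the jaw open against its spring until its pointer stands at the brass index tab, within the tab's 10 mm width, and keep it there: finish while still holding the grip, do not let go. Leave the latch open and the other things on the bench where they are.

Things in the scene. Friction and masses are not known exactly. Their poses are not given: they have to be found in the camera images.
- clamp: Bench clamp, screwed down: wooden base 210 x 170 x 20 mm with a fixed and a sliding steel jaw (110 mm wide, tops at 64 and 60 mm), slide bar, grip and latch knob. Origin on the table surface; x points from the grip at the front to the fixed jaw at the back, y to the left seen along +x, z up. The base spans x -115 to 95, y -75 to 95 mm. The sliding jaw opens towards -x.
- grip (a point): Middle of the upright wooden grip on the slide bar, a block 18 mm thick along the clamp's x, 46 mm wide along y, standing from 38 to 86 mm above the table. This point is 66 mm up, at clamp x -135, y 0 mm with the jaw shut. The bar under it (top 38 mm up, 24 mm wide) runs back into the clamp. Best pinched from above, fingers fore and aft (closing along the clamp's x).
- slide (a joint): Opening of the sliding jaw in m: 0 shut (as found), grows as the grip is pulled along the clamp's -x, stop at 0.052. A spring pulls it shut: about 4 N at 0, 10 N at 0.045; it goes back when let go. While the stop finger props it, it moves only about 4 mm.
- pointer (a point): Tip of the short steel pointer (4 mm wide) at the left (+y) end of the sliding jaw, 58 mm above the table; moves with the jaw. At clamp x +51, y +71 mm with the jaw shut.
- index_tab: Brass tab, 10 mm along the clamp's x, 24 mm along y, 14 mm tall, dark centre line, fixed on the steel rail at the clamp's left (+y) side; origin at the centre of its underside, 38 mm above the table, axes parallel to the clamp's. It stands 25 to 45 mm towards the grip (-x) from the pointer's shut position. The pointer passes beside it without touching.
- knob (a point): Centre of the latch knob's wooden bar, on its vertical turning axis, 82 mm above the table (clamp x -30, y -42 mm). The bar is 44 mm long, 14 mm thick, from 64 to 98 mm above the table; pinch it across its thickness. Under it, 42 to 50 mm above the table, a steel stop finger 10 mm wide reaches 68 mm out from the axis, parallel to the bar.
- latch (a joint): Angle of the latch knob in rad: 0 with bar and stop finger along the clamp's +x, the finger's tip propping the sliding jaw; grows as the knob turns clockwise seen from above; stop at 1.57, finger pointing to the clamp's -y. Starts between 0 and 0.2. Beyond 1.05 the jaw is free. Light friction (0.06 N m) keeps it where it is left.
- spray_bottle: Bystander: loose black spray bottle, 60 x 60 mm, 167 mm tall, origin under its centre, beside the clamp's left side.
- jar: Bystander: loose amber glass jar, 56 mm across, 65 mm tall, origin under its centre, beside the clamp's right side.
- mould: Bystander: loose wooden mould block, 55 x 100 x 30 mm, origin under its centre, beside the clamp's left side.
- ring_gauge: Bystander: loose brass plate with three holes, 110 x 36 x 6 mm, origin under its centre, beside the clamp's right side.

How it is judged:
By the outcome, as a careful person would: the job done as asked, in the order asked, and still so for the second after the job is handed in, while the arm keeps its last pose, push and grip.
It also fails if it takes over 42 s, if anything falls off the work surface, if the arm or the gripper's body presses on something with over 40 N, if the wrist force passes 120 N, or if a joint passes its speed limit or range.

## Working session

There is one attempt and no reset: what is moved stays moved. The work goes in short steps, Python scripts to look and compute and a shell command to move; the robot and the scene stay as the last step left them, time stands still between calls to the robot, and variables do not carry over. Pictures are saved under pics/ and viewed, at most 10 in all, crops included, and the job is handed in when it is done.

```bash
mkdir -p pics
cat > h.py <<'E'
from station import *
import numpy as np, cv2
def save(n,f):
    c=get_calibration(n); im=snapshot(n); cv2.imwrite('pics/'+f,im[:,:,::-1]); return im,c
def ray(c,px,z):
    K=np.array([[c['fx'],0,c['cx']],[0,c['fy'],c['cy']],[0,0,1.]])
    u=cv2.undistortPoints(np.array([[px]],float),K,np.array(c['dist_coeffs'],float))[0,0]
    T=np.array(c['world_to_cam']);R=T[:3,:3];o=-R.T@T[:3,3];d=R.T@np.array([u[0],u[1],1])
    return o+d*(z-o[2])/d[2]
def proj(c,p):
    K=np.array([[c['fx'],0,c['cx']],[0,c['fy'],c['cy']],[0,0,1.]]);T=np.array(c['world_to_cam'])
    return cv2.projectPoints(np.array(p,float).reshape(-1,1,3),cv2.Rodrigues(T[:3,:3])[0],T[:3,3],K,np.array(c['dist_coeffs'],float))[0][:,0]
E
python3 - <<'E'
from h import *
a,_=save('top','top1.png');b,_=save('scene','scene1.png')
E
```

```text
(no output)
```

View pics/top1.png

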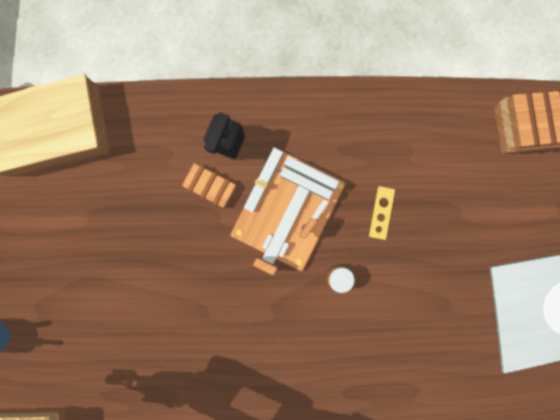

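View pics/scene1.png

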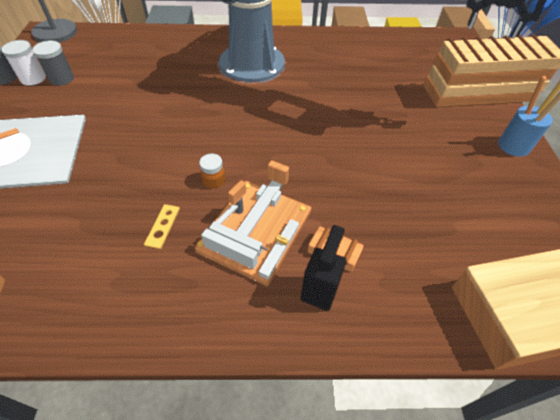

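The top view shows the clamp at about (290,208), grip at (265,266), knob near (312,221), brass tab at (261,184), jar at (342,280) and bottle at (224,136). I'll enlarge the clamp and convert these to world positions.

Run:
```python
from h import *
im,c=save('top','top2.png')
cv2.imwrite('pics/topc.png',cv2.resize(im[130:290,210:370,::-1],(600,600),interpolation=cv2.INTER_CUBIC)[:600])
for n,p,z in [('grip',(265,266),.086),('jar',(342,280),.065),('bottle',(224,136),.1),('knob',(312,221),.098),('tab',(261,184),.052),('gauge',(382,213),.006),('baseL',(232,235),.02),('baseR',(303,270),.02),('baseBR',(344,182),.02),('baseBL',(276,149),.02)]:
    print(n,ray(c,p,z).round(3))
s=sense();print(s['tcp_pos'],s['tool_rot'],s['finger_gap'],s['force'])
```

```text
grip [0.54  0.077 0.086]
jar [ 0.507 -0.076  0.065]
bottle [0.796 0.153 0.1  ]
knob [ 0.626 -0.016  0.098]
tab [0.705 0.083 0.052]
gauge [ 0.642 -0.174  0.006]
baseL [0.602 0.147 0.02 ]
baseR [ 0.525 -0.     0.02 ]
baseBR [ 0.709 -0.092  0.02 ]
baseBL [0.782 0.051 0.02 ]
[0.26590748 0.5653217  0.40394578] [ 2.18117689e-01  9.75922110e-01 -7.70424741e-04 -3.39760587e-04] 1.0007454923020564 [-0.52999216 -0.9207956  -0.13149318]
```

View pics/topc.png

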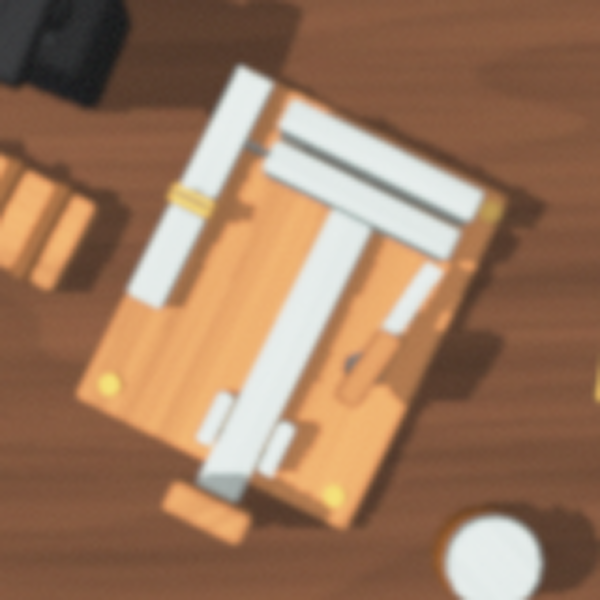

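The crop shows: grip at (207,513), knob bar from (348,395) to (390,340), stop finger towards (435,270), tab at (191,199), pointer near (255,148), and base corners at (80,395), (347,527) and (505,195). Next I fit the clamp pose to these.

```bash
cat >> h.py <<'E'
def fit(A,B): # 2D rigid A->B
    a,b=A.mean(0),B.mean(0);H=(A-a).T@(B-b);th=np.arctan2(H[0,1]-H[1,0],H[0,0]+H[1,1])
    R=np.array([[np.cos(th),-np.sin(th)],[np.sin(th),np.cos(th)]]);return th,R,b-R@a
E
python3 - <<'E'
from h import *
c=get_calibration('top')
P=[((80,395),.02,(-115,95)),((347,527),.02,(-115,-75)),((505,195),.02,(95,-75)),((207,513),.086,(-135,0)),((369,367),.098,(-30,-42))]
cv=lambda p:(p[0]/3.75+210-.4,p[1]/3.75+130-.4)
B=np.array([ray(c,cv(p),z)[:2] for p,z,_ in P]);A=np.array([q for *_,q in P])/1000
th,R,t=fit(A,B);print(np.degrees(th),t,((A@R.T+t-B)*1000).round(1))
print('knob',R@[-.03,-.042]+t,'grip',R@[-.135,0]+t)
w=lambda p,z:(R.T@(ray(c,cv(p),z)[:2]-t)*1000).round(1)
print('tab',w((191,199),.052),'ptr',w((252,148),.058),'fingertip',w((433,270),.05),'knob ends',w((348,395),.098),w((390,340),.098))
E
```

```text
-27.009884075743617 [0.66035814 0.01584722] [[-0.9  3.2]
 [-1.4 -0.2]
 [ 0.9 -2. ]
 [ 0.7 -0.7]
 [ 0.7 -0.3]]
knob [ 0.61455624 -0.00794744] grip [0.54008284 0.07715669]
tab [11.  82.5] ptr [50.  64.5] fingertip [ 34.  -53.2] knob ends [-48.5 -38.5] [-13.4 -45.8]
```

```bash
python3 -m jog '{"linear":[[29,-48,-4],[29,-48,-4],[29,-48,-4],[29,-48,-4],[29,-48,-4],[29,-48,-4],[29,-48,-4],[29,-48,-4],[29,-48,-4],[29,-48,-4],[29,-48,-4],[29,-45,-4]],"turn":[-0.25,-0.25,-0.25,-0.25,-0.25,-0.25,-0.25,-0.25,-0.25,-0.25,0,0]}' 0.6 60
python3 -m jog '{"linear":[[0,0,0],[0,0,0]],"turn":[0,0]}'
python3 - <<'E'
from h import *
im,c=save('wrist','w1.png')
A=lambda x,y:np.array([[np.cos(-.4714),-np.sin(-.4714)],[np.sin(-.4714),np.cos(-.4714)]])@[x,y]+[.6604,.0158]
for n,p,z in [('knob',(-.03,-.042),.098),('grip',(-.135,0),.086),('tab',(.011,.0825),.052),('ptr',(.051,.071),.058)]: print(n,proj(c,[*A(*p),z]).round(0))
E
```

```text
t: 1.65
tcp_pos: [0.6148, -0.0094, 0.3563]
tool_rot: [0.323, 0.946, 0.0, -0.0]
force: [0.4, -0.3, 0.5]
finger_gap: 0.602
gripper_force: 0.0
t: 1.9
tcp_pos: [0.6135, -0.0074, 0.3561]
tool_rot: [0.323, 0.946, 0.0, -0.001]
force: [0.5, 0.4, 0.6]
finger_gap: 0.606
gripper_force: 0.0
knob [[280. 219.]]
grip [[312.  59.]]
tab [[425. 220.]]
ptr [[417. 265.]]
```

View pics/w1.png

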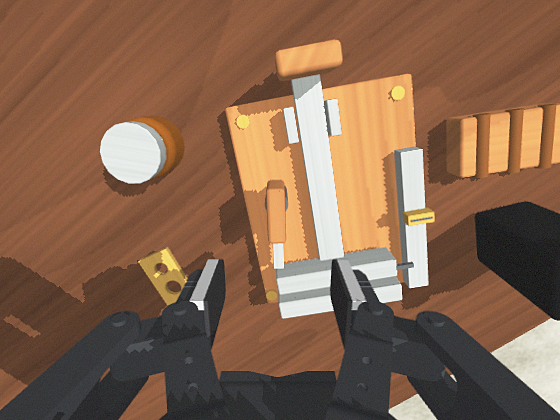

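The wrist view shows the knob bar nearly vertical, centred near (276,212), so it is aligned with the pads. The tab is at about (420,217), the pointer tip at (411,265), and the grip top near (309,57).

Run:
```python
from h import *
c=get_calibration('wrist');th=-.4714
R=np.array([[np.cos(th),-np.sin(th)],[np.sin(th),np.cos(th)]]);t=np.array([.6604,.0158])
for n,p,z in [('knob',(276,212),.098),('tab',(420,215),.052),('ptr',(409,265),.058),('ptrroot',(399,267),.058),('grip',(309,55),.086),('kf',(276,181),.098),('kb',(276,244),.098)]:
    w=ray(c,p,z);print(n,w.round(4),(R.T@(w[:2]-t)*1000).round(1))
```

```text
knob [ 0.6082 -0.0061  0.098 ] [-36.6 -43.3]
tab [0.7007 0.0843 0.052 ] [ 4.7 79.4]
ptr [0.7336 0.051  0.058 ] [49.2 64.6]
ptrroot [0.7297 0.0426 0.058 ] [49.6 55.3]
grip [0.5366 0.0772 0.086 ] [-138.2   -1.5]
kf [0.5897 0.0081 0.098 ] [-59.5 -38.9]
kb [ 0.6284 -0.0218  0.098 ] [-11.4 -48. ]
```

```bash
python3 -m jog '{"linear":[[0,0,-40],[-1,0,-40],[0,0,-26],[0,0,-10],[0,0,0]],"turn":[0,0,0,0,0]}' 
python3 -m jog '{"linear":[[0,0,0],[0,0,0],[0,0,0],[0,0,0],[0,0,0]],"turn":[0,0,0,0,0]}' 0 35
```

```text
t: 2.58
tcp_pos: [0.6128, -0.0065, 0.2407]
tool_rot: [0.322, 0.947, -0.0, -0.0]
force: [0.3, 0.6, 0.6]
finger_gap: 0.6
gripper_force: 0.0
t: 3.2
tcp_pos: [0.6129, -0.0082, 0.2422]
tool_rot: [0.323, 0.946, -0.001, 0.0]
force: [-2.7, -3.0, 6.9]
finger_gap: 0.156
gripper_force: 36.5
```

```bash
python3 -m jog '{"linear":[[0,0,0],[0,0,0],[0,0,0],[0,0,0],[0,0,0],[0,0,0],[0,0,0],[0,0,0]],"turn":[-0.5,-1,-1,-1,-1,-1,-1,-1]}'
python3 -m jog '{"linear":[[0,0,0],[0,0,0],[0,0,0],[0,0,0],[0,0,0],[0,0,0],[0,0,0],[0,0,0],[0,0,0]],"turn":[-1,-1,-1,-1,-1,-1,-1,-0.5,0]}'
```

```text
t: 4.2
tcp_pos: [0.6131, -0.0081, 0.2422]
tool_rot: [0.611, 0.792, -0.0, 0.001]
force: [-2.6, -1.7, 5.5]
finger_gap: 0.16
gripper_force: 36.4
t: 5.32
tcp_pos: [0.6133, -0.0081, 0.2422]
tool_rot: [0.832, 0.554, 0.0, 0.001]
force: [-3.1, -2.5, 6.1]
finger_gap: 0.158
gripper_force: 36.5
```

```bash
python3 -m jog '{"linear":[[0,0,0],[0,0,0],[0,0,10],[0,0,35],[0,0,40],[-25,28,15],[-25,29,0],[-25,28,0],[0,0,0],[0,0,0]],"turn":[0,0,0,0,0,-0.5,-0.4,0,0,0]}' 0.45
python3 - <<'E'
from h import *
save('wrist','w2.png')
E
```

```text
t: 6.58
tcp_pos: [0.5386, 0.0775, 0.3414]
tool_rot: [0.853, 0.521, 0.001, 0.001]
force: [0.8, -0.4, 0.3]
finger_gap: 0.451
gripper_force: 0.0
```

View pics/w2.png

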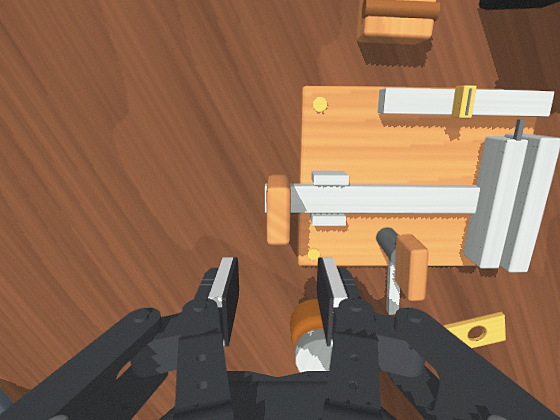

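The latch now points to clamp -y with the finger clear of the jaw. The grip top is centred at about (278,210) and square to the fingers. The tab's line is at about (466,101) and the pointer tip at (518,122).

Run:
```python
from h import *
c=get_calibration('wrist');th=-.4714
R=np.array([[np.cos(th),-np.sin(th)],[np.sin(th),np.cos(th)]]);t=np.array([.6604,.0158])
for n,p,z in [('grip',(278,210),.086),('gripl',(268,210),.086),('gripr',(290,210),.086),('tab',(465,101),.052),('ptr',(518,122),.058),('ptrroot',(518,135),.058)]:
    w=ray(c,p,z);print(n,w.round(4),(R.T@(w[:2]-t)*1000).round(1))
im=cv2.imread('pics/w2.png')
cv2.imwrite('pics/w2c.png',cv2.resize(im[70:170,420:560],(700,500),interpolation=cv2.INTER_CUBIC))
```

```text
grip [0.5412 0.0811 0.086 ] [-135.8    4. ]
gripl [0.5348 0.0844 0.086 ] [-143.1    4.1]
gripr [0.5489 0.0771 0.086 ] [-127.1    4. ]
tab [0.7031 0.0838 0.052 ] [ 7.2 80. ]
ptr [0.7327 0.052  0.058 ] [48.  65.1]
ptrroot [0.7302 0.0423 0.058 ] [50.1 55.3]
```

View pics/w2c.png

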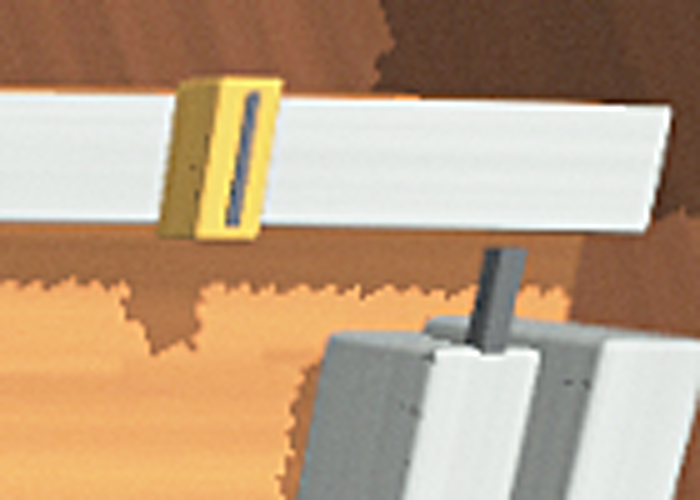

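```bash
python3 -m jog '{"linear":[[1,1,-40],[0,0,-40],[0,0,-28],[0,0,-10],[0,0,0]],"turn":[0,0,0,0,0]}'
python3 -m jog '{"linear":[[0,0,0],[0,0,0],[0,0,0],[0,0,0],[0,0,0]],"turn":[0,0,0,0,0]}' 0 70
```

```text
t: 7.25
tcp_pos: [0.5396, 0.078, 0.2224]
tool_rot: [0.854, 0.521, -0.0, -0.0]
force: [-0.1, -0.4, 0.5]
finger_gap: 0.45
gripper_force: 0.0
t: 7.88
tcp_pos: [0.5397, 0.0783, 0.2239]
tool_rot: [0.854, 0.521, 0.001, 0.001]
force: [0.7, -2.0, 6.6]
finger_gap: 0.201
gripper_force: 69.2
```

```bash
python3 -m jog '{"linear":[[-4,2,0],[-7,3.6,0],[-7,3.6,0],[-7,3.6,0],[-5,2.5,0],[-3,1.5,0],[0,0,0],[0,0,0],[0,0,0]],"turn":[0,0,0,0,0,0,0,0,0]}'
python3 - <<'E'
from h import *
im,c=save('wrist','w3.png')
A=lambda x,y:np.array([[np.cos(-.4714),-np.sin(-.4714)],[np.sin(-.4714),np.cos(-.4714)]])@[x,y]+[.6604,.0158]
u,v=proj(c,[*A(.01,.08),.055])[0];print(u,v)
s,_=save('top','t3.png')
u,v=int(min(max(u,70),490)),int(min(max(v,50),370))
a=cv2.resize(im[v-50:v+50,u-70:u+70],(700,500),interpolation=cv2.INTER_CUBIC)[:,:,::-1]
cv2.imwrite('pics/w3c.png',a);print(u-70,v-50)
E
```

```text
t: 9.0
tcp_pos: [0.5086, 0.0943, 0.2239]
tool_rot: [0.854, 0.521, 0.003, 0.003]
force: [5.8, -6.0, 4.2]
finger_gap: 0.202
gripper_force: 68.9
692.2014706757742 107.54570791228143
420 57
```

View pics/w3c.png

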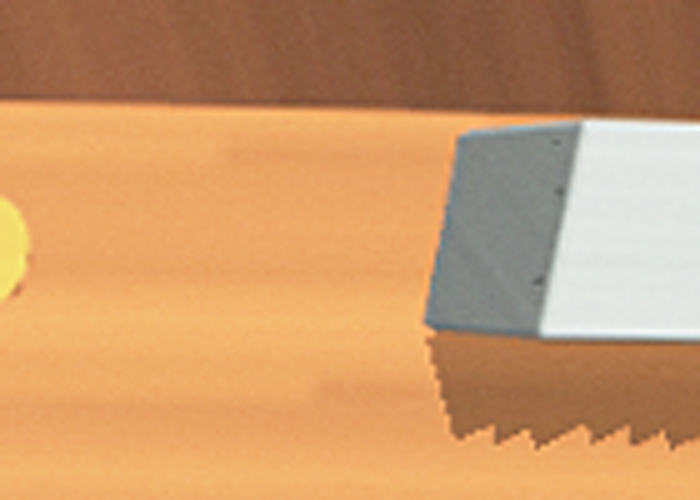

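The wrist camera shows only the near end of the rail (crop 430–580); the tab is out of its view. I'll use the top and scene cameras instead.

Run:
```python
from h import *
im=cv2.imread('pics/t3.png');s,_=save('scene','s3.png');s=s[:,:,::-1]
r=lambda a:cv2.resize(a,(400,400),interpolation=cv2.INTER_CUBIC)
cv2.imwrite('pics/c3.png',np.hstack([r(im[160:210,240:290]),r(s[210:260,255:305])]))
```

```text
(no output)
```

View pics/c3.png

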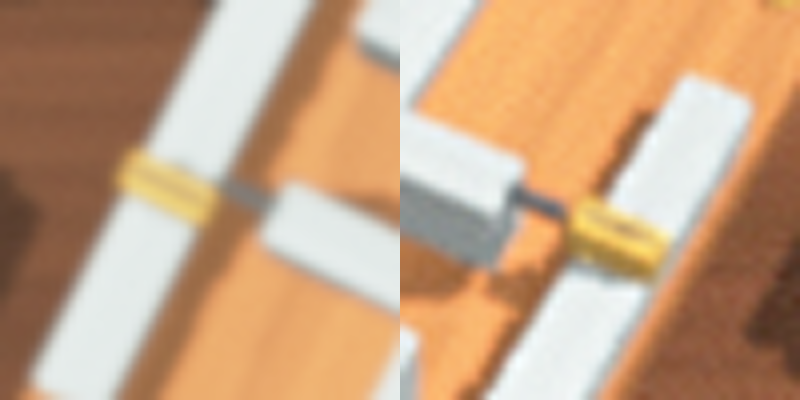

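Run:
```python
from h import *
th=-.4714
R=np.array([[np.cos(th),-np.sin(th)],[np.sin(th),np.cos(th)]]);t=np.array([.6604,.0158])
for cam,o,L in [('top',(239.5,159.5),[('tab',(168,184),.052),('tip',(225,184),.058),('root',(268,202),.058)]),('scene',(254.5,209.5),[('tab',(218,229),.052),('tip',(163,209),.058),('root',(117,193),.058)])]:
    c=get_calibration(cam)
    for n,p,z in L:
        w=ray(c,(p[0]/8+o[0],p[1]/8+o[1]),z);print(cam,n,(R.T@(w[:2]-t)*1000).round(1))
```

```text
top tab [11.2 82.7]
top tip [17.1 69.3]
top root [17.7 57.4]
scene tab [10.3 81.5]
scene tip [14.9 68.4]
scene root [15.8 56.2]
```

```bash
python3 -m jog '{"linear":[[-2.5,1.3,0],[-2.4,1.2,0],[0,0,0],[0,0,0],[0,0,0]],"turn":[0,0,0,0,0]}'
python3 - <<'E'
from h import *
t,_=save('top','t4.png');s,_=save('scene','s4.png')
r=lambda a:cv2.resize(a[:,:,::-1],(400,400),interpolation=cv2.INTER_CUBIC)
cv2.imwrite('pics/c4.png',np.hstack([r(t[160:210,240:290]),r(s[210:260,255:305])]))
E
```

```text
t: 9.78
tcp_pos: [0.5039, 0.0968, 0.2239]
tool_rot: [0.854, 0.521, 0.003, 0.003]
force: [5.6, -6.8, 2.9]
finger_gap: 0.201
gripper_force: 68.8
```

View pics/c4.png

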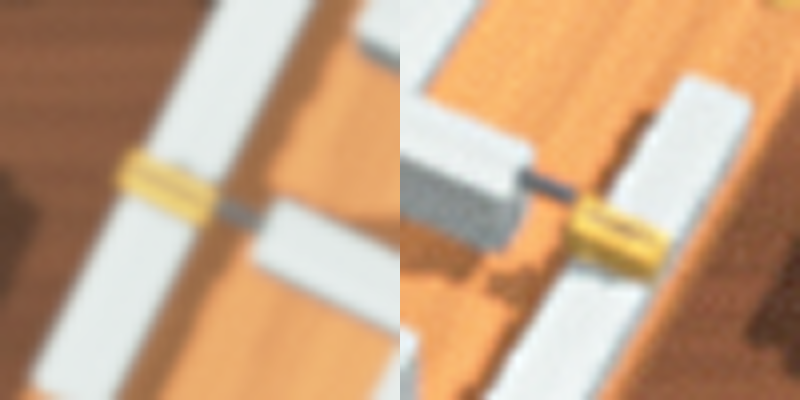

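Run:
```python
from h import *
th=-.4714
R=np.array([[np.cos(th),-np.sin(th)],[np.sin(th),np.cos(th)]]);t=np.array([.6604,.0158])
for cam,o,L in [('top',(239.5,159.5),[('tab',(168,184),.052),('tip',(222,207),.058),('root',(257,221),.058)]),('scene',(254.5,209.5),[('tab',(218,229),.052),('tip',(173,193),.058),('root',(125,176),.058)])]:
    c=get_calibration(cam)
    for n,p,z in L:
        w=ray(c,(p[0]/8+o[0],p[1]/8+o[1]),z);print(cam,n,(R.T@(w[:2]-t)*1000).round(1))
```

```text
top tab [11.2 82.7]
top tip [11.5 67.4]
top root [12.1 57.8]
scene tab [10.3 81.5]
scene tip [ 9.5 68.5]
scene root [10.4 55.6]
```

The pointer is within about 1 mm of the tab centre in both views, and the grip is firm.

```bash
python3 -c "
from station import *
print(sign_off())"
```

```text
the job is handed in; nothing more can be done
None
```

I turned the latch open about 75° (it started near 10°), pulled the jaw open until its pointer was within about 1 mm of the brass tab's centre in two camera views, and handed the job in still gripping it at about 10 s; the result isn't shown to me.

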